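# Trap a recycled-plastic panel with the sliding stop and lock it

### The job

On the stop jig, slide the yellow stop carriage along the rail so that it pushes the blue panel gently home, flat and square against the steel end block with no play at either end, then turn the black clamp knob clockwise until the carriage is locked firmly at that spot, without overtightening. Let go of the knob, and leave the sander, glue bottle, screwdriver and green offcut alone.

Things in the scene. Friction and masses are not known exactly. Their poses are not given: they have to be found in the camera images.
- jig: Stop jig fixed to the bench: grey board 260 x 460 x 18 mm with an aluminium fence rail along its far side. Origin: centre of the board's underside, on the bench. y runs along the rail (roughly to the robot's left, up to 0.25 rad off), z up. The rail is 30 mm wide, centred at jig x = +80 mm, its top 58 mm above the bench, grooved, with a brass strip in the groove.
- carriage (a joint): Travel (m) of the yellow stop carriage along the rail: 0 at the jig's +y end, growing towards jig -y (towards the end block), range 0 to 0.17. It drags with about 3 N while the knob is slack.
- knob (a joint): Angle (rad) of the clamp knob; grows clockwise seen from above, which tightens; stops at -0.4 and 4.6. Starts slack at 0 to 0.6. Friction 0.25 N m either way. The shoe bites somewhere from 1.7 to 2.7: this differs from jig to jig and must be felt. From there the resisting torque grows by about 0.48 N m per rad. Right is 0.3 to 0.8 rad past the bite; beyond 1.2 the strip is crushed.
- knob_grip (a point): Centre of the black bar-shaped knob on the carriage: bar 74 long, 16 wide, 26 mm high; this point is half-way up, 105 mm above the bench, on the turning axis. The bar lies along this frame's x (jig x at knob angle 0; orange mark at +x) and turns with the knob. 18 mm free height under the bar; carriage top (62 x 70 mm) is 74 mm above the bench. The carriage may be pushed by the knob.
- jaw_face (a point): Centre of the carriage's jaw face (105 mm wide, 30 mm high, looking to jig -y) that meets the panel's edge; 37 mm above the bench, rigid with the carriage, 35.5 mm towards jig -y and 77.5 mm towards jig -x from the knob's axis. Axes as the jig's.
- panel_mid (a point): Centre of the loose speckled blue panel, 120 (x) x 150 (y) x 18 mm, about 0.36 kg (0.25 to 0.5), lying on the board between end block and jaw. It starts 10 to 35 mm away from the end block and a little askew; its y axis runs along the rail when square.
- block_face (a point): Middle of the working face of the fixed dark steel end block (110 wide, 30 thick, 32 mm high) near the jig's -y end; the face looks to jig +y. Its place along the rail differs from jig to jig. Axes as the jig's.
- shoe: Brass clamp shoe, 30 mm long, hidden in the carriage under the knob; the screw presses it onto the strip in the groove (4 mm travel per rad of knob; about 120 N more per rad after the bite). Once let go, the screw springs back if needed and holds at most about 60 N. Properly tight: over 25 N left standing; crushed at 150 N. Origin: centre of its underside.
- sander_mid (a point): Bystander: yellow and black palm sander standing on the bench, 120 mm high, base 105 x 95 mm; point 60 mm up on its axis.
- glue: Bystander: white glue bottle, 60 mm across, about 150 mm high; origin at the centre of its underside.
- screwdriver: Bystander: orange screwdriver, 200 mm long, lying along its x axis on the bench.
- offcut: Bystander: green speckled offcut 100 x 130 x 18 mm on the bench; origin at the centre of its underside.

How it is judged:
On the way, in this order (a step that is already met when the one before it is completed fails the run):
1. the panel is square and trapped without play between end block and jaw while the clamp is not yet tight (y of jaw_face in the frame of panel_mid below 0.0765 m and y of block_face in the frame of panel_mid above -0.0765 m and x of block_face in the frame of panel_mid between -0.04 and 0.04 m and angle between the y axis of panel_mid and the y axis of jig, either way round below 0.03 rad and z of panel_mid in the frame of jig below 0.029 m and contact force between shoe and anything else below 20 N), for 0.2 s.
2. the knob is tightened: the shoe presses on the strip with more than 25 N (contact force between shoe and anything else above 25 N), for 0.2 s.
At the end, for the whole second after the job is handed in: The panel lies flat on the board between end block and jaw, within 40 mm of the block's middle, square to the rail within 0.03 rad, with a gap under 1.5 mm at each end; the clamp shoe presses on the strip with more than 25 N and the carriage is at rest (y of jaw_face in the frame of panel_mid below 0.0765 m and y of block_face in the frame of panel_mid above -0.0765 m and x of block_face in the frame of panel_mid between -0.04 and 0.04 m and angle between the y axis of panel_mid and the y axis of jig, either way round below 0.03 rad and z of panel_mid in the frame of jig below 0.029 m and contact force between shoe and anything else above 25 N and linear speed of shoe below 0.005 m/s); the robot touches nothing.
It fails at once if the panel rammed against the end block (over 60 N) (contact force between panel and end_block above 60 N).
It fails at once if the clamp overtightened (shoe force over 150 N) (contact force between shoe and anything else above 150 N).
It fails at once if the sander, glue bottle, screwdriver or offcut moved over 30 mm (distance of any of sander_mid, glue, screwdriver, offcut from where it was at the start of the episode above 0.03 m).
It also fails if it takes over 72 s, if anything falls off the work surface, if the arm or the gripper's body presses on something with over 40 N, if the wrist force passes 120 N, or if a joint passes its speed limit or range.

### The arm

A 6-joint arm with a two-finger parallel gripper is mounted at the origin on the work surface. World frame = base frame: x ahead of the robot, y to its left, z up, the work surface at z = 0. Lengths are in m, angles in rad, forces in N, time in s.
With the tool pointing down it reaches from about 0.275 to 0.875 m from the base axis. Payload 12.5 kg.
Tool frame: the origin (TCP) lies on the centre line of the jaws, within the pads' length; the fingertips stand 14 mm ahead of it and the grasp point (between the pads) lies 5 mm behind it (finger_overhang is the distance from the TCP to the fingertips, in m); z points along the fingers, y is the line along which they close (so a half turn about z gives the same grasp; the last joint's range is limited). The gripper opens to 85 mm and grips with 20 to 120 N. Pads are 22 mm wide; open, the fingers measure 114 mm over their backs; the gripper's body (76 mm by 85 mm) begins 54 mm behind the grasp point. The pads swing forward as they close: fully open they stand 13 mm farther back than shut.
Start: joints at [1.083, 0.351, 1.652, -0, 1.139, -0.085], TCP at [0.216, 0.506, 0.245] pointing down, gripper open.
Joint ranges: [-2.75, 2.75], [-0.79, 2.1], [0.01, 2.65], [-1.57, 4.71], [0.07, 3.14], [-2.87, 2.87]. Speed limits (rad/s): [2.22, 2.22, 2.79, 3.14, 3.14, 3.14].

### API

Orientations are given as a rotation vector (axis times angle).
In Python, from rig import * gives the robot as it stands.
- The arm moves only by the shell command python3 -m inch 'ROWS' [FORCE]. ROWS is JSON, one flat list of numbers, 7 for each row, row after row: the turn, a rotation vector about the tool's x, y, z in degrees, then the shift along the tool's x, y, z in m, then the finger opening in m, from 0 to 0.0854. A call has 1 to 20 rows; each row is the pose to reach, as a shift and turn from the pose commanded when the call began, along the tool's axes at that moment; what a row does not reach only later rows make up. A row lasts 1/8 s, in which the tool goes at most 62.5 mm and 10.7 degrees, less where a joint would pass 70% of its speed; a pose out of reach is approached as far as the arm can. A call with a gripper value outside its range is refused whole. The fingers move at their own pace and stop on an object; FORCE is the grip in N (left out, the last holds). Time passes only in rows, so rows that repeat a pose let the fingers close. It gives the time, the measured TCP pose, the force, the opening and the grip force at its end, in the units of the state.
- state(): the state, without advancing time (a new reading comes with each control period).
- read_camera(name): name is "scene" or "side" or "wrist"; returns the picture (384x512x3 uint8, red, green, blue); there is no depth.
- calibration(name): a dict with "fx", "fy", "cx", "cy" (pixels), "xyz" and "rotation" of the camera in the world; the wrist camera has in their place "T_tool_cam" (4x4, takes a point from camera to tool coordinates, whose origin is the TCP and whose axes are the flange's). Camera axes: x right, y up, looking along -z (the intrinsics and any distortion apply to the point x, -y, -z); pixel columns grow to the right and rows downward; lengths in m; the calibration is good to about 2 mm. A picture is of the moment at which its call begins: read the wrist's pose just before it. calibration takes no time and is no camera call.
- finish_job(): hands the job in; it is judged then, once.
The state is a dict: "clock": time; "qpos": joint angles; "qd": joint speeds; "tau": joint torques, N m; "tool_pos": TCP position; "tcp_rot": TCP orientation; "ft_force": force on the tool from outside, world axes, zero at the start; "moment": the same for the moment, N m; "width": finger opening in m; "gripper_force": force on a finger pad.
Only numpy, scipy, OpenCV 4.12 (cv2) and the standard library are available. Lean on these libraries where they do the work, as an engineer would, in place of code of your own. Each camera call takes 0.05 s, during which the arm holds its last target. There are 200 camera calls.

## Working session

There is one attempt and no reset: what is moved stays moved. The work goes in short steps, Python scripts to look and compute and a shell command to move; the robot and the scene stay as the last step left them, time stands still between calls to the robot, and variables do not carry over. Pictures are saved under pics/ and viewed, at most 10 in all, crops included, and the job is handed in when it is done.

```bash
mkdir -p pics; ls
python3 - <<'E'
from rig import *
import cv2,json
s=state();print(s['clock'],s['tool_pos'],s['tcp_rot'],s['ft_force'],s['width'])
for n in("scene","side","wrist"):
    c=calibration(n);print(n,c)
    cv2.imwrite(f'pics/{n}0.png',read_camera(n)[:,:,::-1])
E
```

```text
pics
0.0 [0.21543092 0.50571242 0.24474261] [-6.28343203e-01 -3.07777383e+00  1.82234909e-03] [ 0.21171282 -0.44514151  0.09948292] 0.08541575120127384
scene {'fx': 366.39349730366587, 'fy': 366.39349730366587, 'cx': 252.2613860578514, 'cy': 196.51956570835648, 'xyz': array([1.04659584, 0.32199157, 1.20337509]), 'rotation': array([0.31982751, 0.57766996, 2.10586609])}
side {'fx': 416.9112480022167, 'fy': 416.9112480022167, 'cx': 262.7988720420481, 'cy': 196.63002484510213, 'xyz': array([-0.05709149, -0.99745376,  1.33550149]), 'rotation': array([ 0.71398714, -0.20383013, -0.5023547 ])}
wrist {'fx': 330.88682450740504, 'fy': 330.88682450740504, 'cx': 255.39471388040806, 'cy': 194.02997699046045, 'T_tool_cam': array([[ 1.15429524e-04,  9.61375067e-01,  2.75241652e-01,
         7.04021213e-02],
       [ 9.99999893e-01, -2.34303983e-04,  3.99011177e-04,
        -1.70597738e-04],
       [ 4.48089612e-04,  2.75241576e-01, -9.61374991e-01,
        -1.28656463e-01],
       [ 0.00000000e+00,  0.00000000e+00,  0.00000000e+00,
         1.00000000e+00]])}
```

View pics/scene0.png

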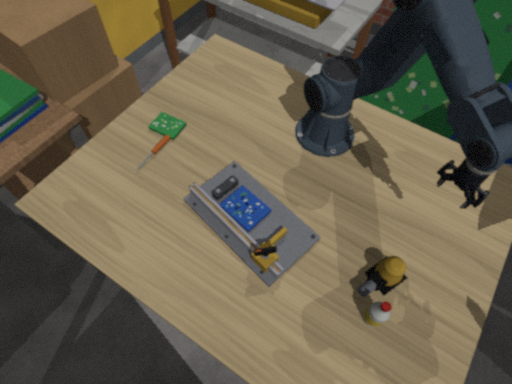

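View pics/side0.png

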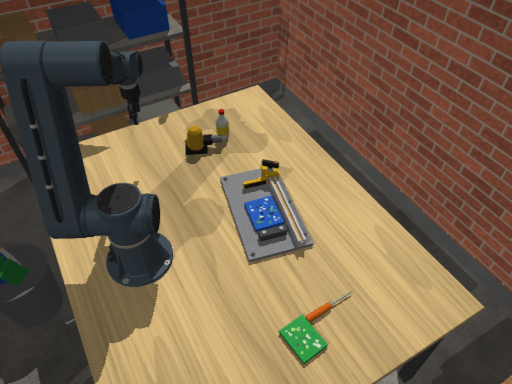

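The scene view shows the jig at about (250,220), with the knob at (266,247), the panel at (243,208) and the block at (225,187). The sander and glue are at (385,272) and (380,312). The side view agrees, with the knob at (270,163).

```bash
cat > h.py <<'E'
from rig import *
import numpy as np,cv2
from scipy.spatial.transform import Rotation as R
def cam(n,s=None):
    c=calibration(n);K=(c['fx'],c['fy'],c['cx'],c['cy'])
    if n!='wrist': return K,R.from_rotvec(c['rotation']).as_matrix(),np.array(c['xyz'])
    Rt=R.from_rotvec(s['tcp_rot']).as_matrix();T=c['T_tool_cam']
    return K,Rt@T[:3,:3],Rt@T[:3,3]+np.array(s['tool_pos'])
def ray(C,px,z):
    K,Rm,p=C;px=np.atleast_2d(np.asarray(px,float))
    d=np.c_[(px[:,0]-K[2])/K[0],-(px[:,1]-K[3])/K[1],-np.ones(len(px))]@Rm.T
    return p+d*((z-p[2])/d[:,2])[:,None]
def quad(m):
    m=cv2.morphologyEx(m.astype(np.uint8),cv2.MORPH_CLOSE,np.ones((9,9)))
    cs,_=cv2.findContours(m,0,2);c=max(cs,key=cv2.contourArea);return c
E
python3 - <<'E'
from h import *
for n,kn in(('scene',(266,247)),('side',(270,163))):
    im=cv2.imread(f'pics/{n}0.png').astype(int);C=cam(n)
    b,g,r=im[...,0],im[...,1],im[...,2]
    w=ray(C,quad((b>120)&(b>r+50)&(b>g+40))[:,0] if n=='scene' else [[265,213]],.036)
    if n=='scene':
        q=cv2.minAreaRect((w[:,:2]*1000).astype(np.float32));print('panel',q)
        print('board',ray(C,[(234,163),(318,237),(268,280),(184,197)],.018)[:,:2])
    print('knob',ray(C,kn,.118))
E
```

```text
panel ((510.9329528808594, -58.918617248535156), (148.1248321533203, 119.27627563476562), 79.5067138671875)
board [[ 0.36271539 -0.21491595]
 [ 0.45748003  0.21878218]
 [ 0.68889668  0.15707768]
 [ 0.59770999 -0.27799099]]
knob [[0.63181186 0.10707943 0.118     ]]
knob [[0.63291019 0.09505861 0.118     ]]
```

```bash
python3 -m inch '[0,0,0,-0.14,-0.07,-0.04,0.085, 0,0,0,-0.54,-0.287,-0.04,0.085, 0,0,0,-0.54,-0.287,-0.04,0.085, 0,0,0,-0.54,-0.287,-0.04,0.085, 0,0,0,-0.54,-0.287,-0.04,0.085, 0,0,0,-0.54,-0.287,-0.04,0.085, 0,0,0,-0.54,-0.287,-0.04,0.085, 0,0,0,-0.54,-0.287,-0.04,0.085, 0,0,0,-0.54,-0.287,-0.04,0.085, 0,0,0,-0.54,-0.287,-0.04,0.085, 0,0,0,-0.54,-0.287,-0.04,0.085, 0,0,0,-0.54,-0.287,-0.04,0.085, 0,0,0,-0.54,-0.287,-0.04,0.085, 0,0,0,-0.54,-0.287,-0.04,0.085, 0,0,0,-0.54,-0.287,-0.04,0.085]'
python3 - <<'E'
from h import *
import pickle
s=state();print(s['clock'],s['tool_pos'],s['tcp_rot'],s['qpos'])
im=read_camera('wrist')[:,:,::-1];cv2.imwrite('pics/w1.png',im);pickle.dump(s,open('s1.pkl','wb'))
E
```

```text
clock: 2.02
tool_pos: [0.5997, 0.0308, 0.2854]
tcp_rot: [0.627, 3.078, 0.0]
ft_force: [0.0, 0.0, 0.1]
width: 0.085
gripper_force: 0.0
2.025 [0.59967282 0.03077378 0.28544573] [6.27250834e-01 3.07815819e+00 8.84326459e-05] [-2.62557978e-02  4.07291616e-01  1.46727596e+00  2.61169665e-05
  1.26684242e+00 -1.19501503e+00]
```

View pics/w1.png

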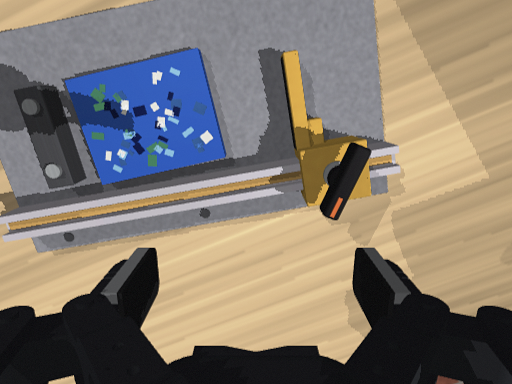

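The wrist view shows the knob bar from about (360,148) to (332,215), orange end low. The panel has corners near (65,80), (198,48), (225,158) and (100,185). The block is at about (50,140) and the jaw at (283,55)–(298,150).

Run:
```python
from h import *
import pickle
s=pickle.load(open('s1.pkl','rb'));C=cam('wrist',s)
im=cv2.imread('pics/w1.png').astype(int);b,g,r=im[...,0],im[...,1],im[...,2]
m=((im.max(2)<60)|((r>180)&(g<130)&(b<110)));m[:130]=0;m[235:]=0;m[:,:315]=0;m[:,385:]=0
m=cv2.morphologyEx(m.astype(np.uint8),cv2.MORPH_OPEN,np.ones((3,3)))
c=max(cv2.findContours(m,0,2)[0],key=cv2.contourArea)[:,0]
w=ray(C,c,.118)[:,:2]*1000
q=cv2.minAreaRect(w.astype(np.float32));print('knob',q)
om=(r>180)&(g<130)&(b<110)&(m>0);yy,xx=np.nonzero(om);print('mark',ray(C,[(xx.mean(),yy.mean())],.118)*1000)
c=quad((b>120)&(b>r+50)&(b>g+40))[:,0]
pq=cv2.minAreaRect((ray(C,c,.036)[:,:2]*1000).astype(np.float32));print('panel',pq)
jaw=ray(C,[(283,53),(298,150)],.052);print('jaw',jaw)   # jaw top 37+15
rail=ray(C,[(0,218),(300,176),(5,237),(305,193)],.058);print('rail',rail)
d1=rail[1]-rail[0];d2=rail[3]-rail[2];print('jig yaw',[-np.arctan2(d[0],d[1]) for d in(d1,d2)])
print('block top right',ray(C,[(58,85),(85,182)],.05))
```

```text
knob ((631.503173828125, 101.84503173828125), (27.13409996032715, 72.49375915527344), 45.05644607543945)
mark [[654.20177497  90.07538055 118.        ]]
panel ((507.6744689941406, -61.47386169433594), (150.4821014404297, 120.07080078125), 79.62975311279297)
jaw [[0.50419879 0.10145585 0.052     ]
 [0.60225947 0.08010552 0.052     ]]
rail [[ 0.54064558 -0.2618012   0.058     ]
 [ 0.62882893  0.07147442  0.058     ]
 [ 0.56257193 -0.27022413  0.058     ]
 [ 0.64922043  0.06966806  0.058     ]]
jig yaw [np.float64(-0.25866807830224164), np.float64(-0.24961265262593282)]
block top right [[ 0.44078497 -0.12639299  0.05      ]
 [ 0.54217836 -0.15489703  0.05      ]]
```

Run:
```python
from h import *
import pickle
s=pickle.load(open('s1.pkl','rb'));C=cam('wrist',s);print(C[2])
im=cv2.imread('pics/w1.png');
cv2.imwrite('pics/k1.png',cv2.resize(im[135:230,300:400],None,fx=6,fy=6,interpolation=2))
```

```text
[0.53479412 0.05816301 0.41409119]
```

View pics/k1.png

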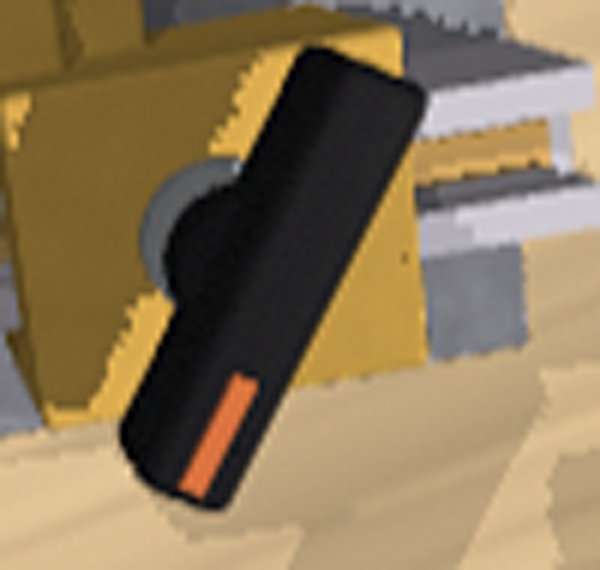

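The crop shows the bar's top face from about (362,149) to (334,219), in full-picture pixels. The orange mark's axis runs from (341,198) to (332,217).

Run:
```python
from h import *
import pickle
s=pickle.load(open('s1.pkl','rb'));C=cam('wrist',s)
p=ray(C,[(361.7,148.7),(334.2,218.8),(340.8,198),(332.2,217.5),(371.3,151),(339,219)],.118)
d=p[1]-p[0];print(p[:2].mean(0),np.linalg.norm(d)); print([np.degrees(np.arctan2(*(p[j]-p[i])[1::-1])) for i,j in((0,1),(2,3),(4,5))])
Rt=R.from_rotvec(s['tcp_rot']).as_matrix();k=p[:2].mean(0);k[2]=.102
print(Rt.T@(k-s['tool_pos']), np.degrees(np.arctan2(Rt[1,0],Rt[0,0])))
```

```text
[0.63793537 0.10665333 0.118     ] 0.06974373307558841
[np.float64(-39.90719377189645), np.float64(-42.38954788143455), np.float64(-43.69136816706436)]
[-0.00549036  0.08478474  0.18345427] 156.9645232927886
```

```bash
python3 -m inch '[0,0,10,-0.005,0.04,0.05,0.085, 0,0,18.5,-0.005,0.085,0.1,0.085, 0,0,18.5,-0.005,0.085,0.1,0.085, 0,0,18.5,-0.005,0.085,0.14,0.05, 0,0,18.5,-0.005,0.085,0.17,0.05, 0,0,18.5,-0.005,0.085,0.184,0.05, 0,0,18.5,-0.005,0.085,0.184,0.05, 0,0,18.5,-0.005,0.085,0.184,0.05]' 30
python3 - <<'E'
from h import *
import pickle
s=state();print(s['tool_pos'],s['tcp_rot'],s['ft_force'])
cv2.imwrite('pics/w2.png',read_camera('wrist')[:,:,::-1])
E
```

```text
clock: 3.08
tool_pos: [0.6386, 0.1064, 0.103]
tcp_rot: [1.114, 2.935, 0.002]
ft_force: [1.0, 0.0, -0.4]
width: 0.0499
gripper_force: 0.0
[0.63857715 0.10642721 0.10295487] [1.11390088e+00 2.93523291e+00 1.57310236e-03] [ 1.00840027  0.01384258 -0.43018121]
```

View pics/w2.png

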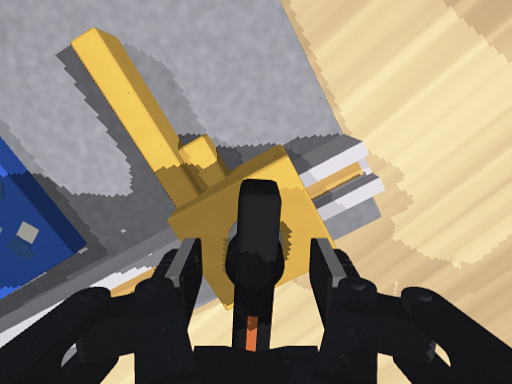

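The knob bar at (260,235) is centred and aligned between the open fingers, and the jaw is at (110,90). I'll close the fingers.

```bash
python3 -m inch '[0,0,0,0,0,0,0, 0,0,0,0,0,0,0, 0,0,0,0,0,0,0, 0,0,0,0,0,0,0, 0,0,0,0,0,0,0, 0,0,0,0,0,0,0]' 60
python3 -m inch '[0,0,0,-0.0023,-0.00445,0,0, 0,0,0,-0.0046,-0.0089,0,0, 0,0,0,-0.0069,-0.0133,0,0, 0,0,0,-0.0092,-0.0178,0,0, 0,0,0,-0.0092,-0.0178,0,0]'
```

```text
clock: 3.88
tool_pos: [0.638, 0.1065, 0.102]
tcp_rot: [1.115, 2.936, 0.0]
ft_force: [-2.2, -1.7, 5.9]
width: 0.0153
gripper_force: 57.4
clock: 4.5
tool_pos: [0.6334, 0.0866, 0.102]
tcp_rot: [1.115, 2.935, 0.001]
ft_force: [0.9, -1.1, 6.9]
width: 0.0154
gripper_force: 57.6
```

```bash
python3 -m inch '[0,0,0,-0.0023,-0.00445,0,0, 0,0,0,-0.0046,-0.0089,0,0, 0,0,0,-0.0069,-0.0133,0,0, 0,0,0,-0.0092,-0.0178,0,0, 0,0,0,-0.0115,-0.0222,0,0, 0,0,0,-0.0138,-0.0267,0,0, 0,0,0,-0.016,-0.0311,0,0, 0,0,0,-0.0183,-0.0356,0,0]'
python3 - <<'E'
from h import *
s=state();print(s['tool_pos'],s['ft_force'],s['moment'])
cv2.imwrite('pics/w3.png',read_camera('wrist')[:,:,::-1])
cv2.imwrite('pics/c3.png',cv2.resize(read_camera('scene')[140:300,160:340,::-1],None,fx=4,fy=3.75,interpolation=2))
E
```

```text
clock: 5.5
tool_pos: [0.6244, 0.0479, 0.102]
tcp_rot: [1.114, 2.933, 0.002]
ft_force: [8.3, 2.1, 2.4]
width: 0.0154
gripper_force: 58.7
[0.62437915 0.04788676 0.10201953] [8.29078945 2.06267909 2.44228738] [ 0.24070442 -1.2793898  -0.24981694]
```

View pics/w3.png

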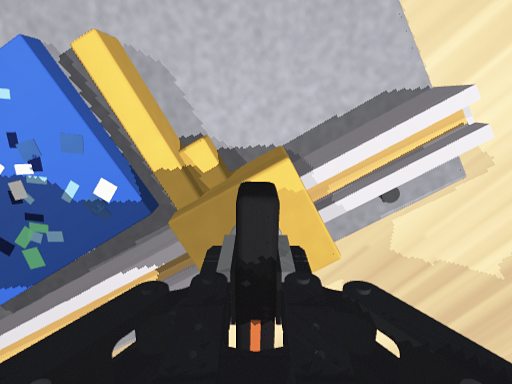

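The wrist view shows the jaw edge at (120,130) closing on the panel's edge near (100,130), still a few mm short. The rail is slightly less angled than I assumed, so I'll correct the direction.

```bash
for i in 1; do python3 -m inch '[0,0,0,-0.002,-0.0015,0,0, 0,0,0,-0.0031,-0.0037,0,0, 0,0,0,-0.0043,-0.0059,0,0, 0,0,0,-0.0055,-0.0081,0,0, 0,0,0,-0.0067,-0.0103,0,0]'; done; python3 -m inch '[0,0,0,-0.0012,-0.0022,0,0, 0,0,0,-0.0024,-0.0044,0,0, 0,0,0,-0.0036,-0.0066,0,0]'
```

```text
clock: 6.22
tool_pos: [0.6218, 0.036, 0.102]
tcp_rot: [1.115, 2.935, 0.002]
ft_force: [2.8, 3.2, 5.8]
width: 0.015
gripper_force: 59.1
clock: 6.6
tool_pos: [0.6202, 0.0287, 0.102]
tcp_rot: [1.115, 2.935, 0.002]
ft_force: [3.5, 2.9, 5.3]
width: 0.0156
gripper_force: 59.1
```

```bash
python3 -m inch '[0,0,0,-0.0006,-0.0011,0,0, 0,0,0,-0.0012,-0.0022,0,0, 0,0,0,-0.0018,-0.0033,0,0, 0,0,0,-0.0024,-0.0044,0,0]'
python3 - <<'E'
from h import *
import pickle
s=state();pickle.dump(s,open('s4.pkl','wb'));cv2.imwrite('pics/w4.png',read_camera('wrist')[:,:,::-1])
im=read_camera('scene')[:,:,::-1];cv2.imwrite('pics/c4.png',cv2.resize(im[150:290,180:320],None,fx=4.2,fy=4.2,interpolation=2))
cv2.imwrite('pics/sc4.png',im)
C=cam('scene');im=im.astype(int);b,g,r=im[...,0],im[...,1],im[...,2]
print(cv2.minAreaRect((ray(C,quad((b>120)&(b>r+50)&(b>g+40))[:,0],.036)[:,:2]*1000).astype(np.float32)))
E
```

```text
clock: 7.1
tool_pos: [0.6191, 0.024, 0.102]
tcp_rot: [1.115, 2.935, 0.002]
ft_force: [4.2, 4.4, 5.8]
width: 0.0151
gripper_force: 59.1
((550.3363647460938, -135.37367248535156), (17.87804412841797, 8.161402702331543), 76.49368286132812)
```

View pics/c4.png

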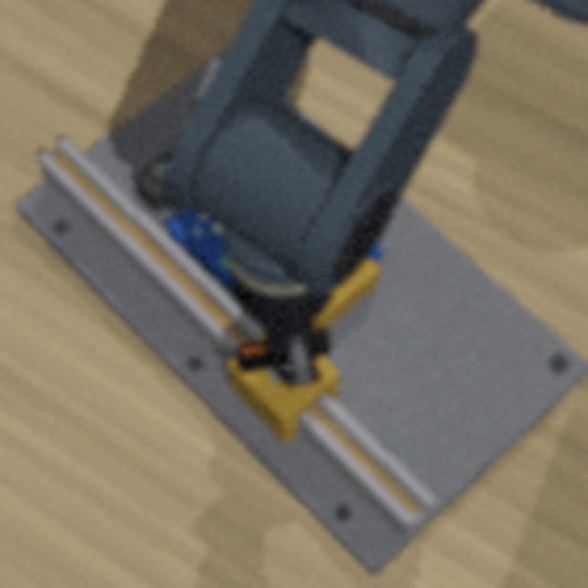

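The arm hides the panel in the scene view; the jaw at (350,290) is against it. From here I'll go by force in small steps.

```bash
for i in 1; do python3 -m inch '[0,0,0,-0.0005,-0.0009,0,0, 0,0,0,-0.001,-0.0018,0,0, 0,0,0,-0.0015,-0.0027,0,0, 0,0,0,-0.002,-0.0036,0,0]' | sed -n 2,4p; done; python3 -m inch '[0,0,0,-0.0005,-0.0009,0,0, 0,0,0,-0.001,-0.0018,0,0, 0,0,0,-0.0015,-0.0027,0,0]'|sed -n 2,4p
```

```text
tool_pos: [0.6182, 0.02, 0.102]
tcp_rot: [1.115, 2.935, 0.002]
ft_force: [4.7, 3.4, 6.2]
tool_pos: [0.6175, 0.0171, 0.102]
tcp_rot: [1.115, 2.935, 0.002]
ft_force: [4.3, 3.5, 6.1]
```

```bash
python3 -m inch '[0,0,0,-0.0005,-0.0009,0,0, 0,0,0,-0.001,-0.0018,0,0, 0,0,0,-0.0015,-0.0027,0,0]'|sed -n 2,4p
```

```text
tool_pos: [0.6169, 0.014, 0.102]
tcp_rot: [1.115, 2.935, 0.002]
ft_force: [4.3, 3.5, 6.7]
```

```bash
python3 -m inch '[0,0,0,-0.0005,-0.0009,0,0, 0,0,0,-0.001,-0.0018,0,0, 0,0,0,-0.0015,-0.0027,0,0]'|sed -n 2,4p
```

```text
tool_pos: [0.6162, 0.011, 0.102]
tcp_rot: [1.115, 2.935, 0.002]
ft_force: [3.7, 3.5, 6.5]
```

```bash
python3 -m inch '[0,0,0,-0.0005,-0.0009,0,0, 0,0,0,-0.001,-0.0018,0,0, 0,0,0,-0.0015,-0.0027,0,0]'|sed -n 2,4p
python3 - <<'E'
from h import *
s=state();a=read_camera('wrist')[:,:,::-1];b=read_camera('side')[:,:,::-1]
cv2.imwrite('pics/w5.png',np.hstack([cv2.resize(a,(400,300)),cv2.resize(b[150:270,210:330],(400,300),interpolation=2)]))
E
```

```text
tool_pos: [0.6155, 0.008, 0.102]
tcp_rot: [1.115, 2.935, 0.002]
ft_force: [3.7, 2.6, 5.3]
```

View pics/w5.png

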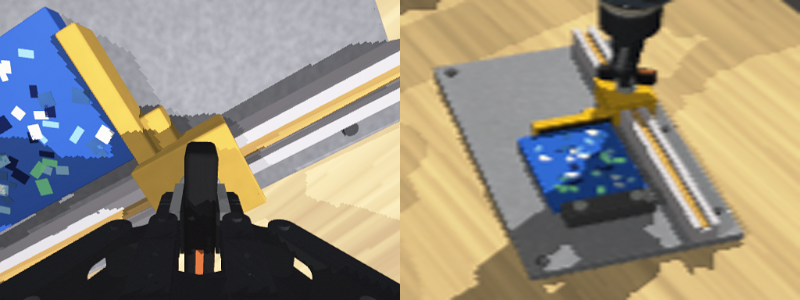

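In the wrist half, the jaw (100,90) is flush with the panel. In the side half, the panel (585,170) is nearly at the block (608,207). I'll keep going slowly.

```bash
python3 -m inch '[0,0,0,-0.0005,-0.0009,0,0, 0,0,0,-0.001,-0.0018,0,0, 0,0,0,-0.0015,-0.0027,0,0]'|sed -n 2,4p
```

```text
tool_pos: [0.6148, 0.0049, 0.102]
tcp_rot: [1.115, 2.935, 0.002]
ft_force: [3.1, 4.2, 5.5]
```

```bash
python3 -m inch '[0,0,0,-0.0005,-0.0009,0,0, 0,0,0,-0.001,-0.0018,0,0, 0,0,0,-0.0015,-0.0027,0,0]'|sed -n 2,4p
```

```text
tool_pos: [0.6146, 0.004, 0.102]
tcp_rot: [1.116, 2.935, 0.007]
ft_force: [7.6, 20.8, 4.1]
```

```bash
python3 -m inch '[0,0,0,-0.0005,-0.0009,0,0, 0,0,0,-0.001,-0.0018,0,0, 0,0,0,-0.0015,-0.0027,0,0]'|sed -n 2,4p
```

```text
tool_pos: [0.6145, 0.0036, 0.1021]
tcp_rot: [1.115, 2.934, 0.013]
ft_force: [12.3, 39.4, 2.5]
```

Contact with the block: 41 N and the motion has stopped. I'll ease off to about 20 N and hold.

```bash
python3 -m inch '[0,0,0,0.001,0.0018,0,0, 0,0,0,0.0015,0.0027,0,0, 0,0,0,0.0015,0.0027,0,0, 0,0,0,0.0015,0.0027,0,0]'
python3 - <<'E'
from h import *
s=state();print(s['moment'],s['qpos'])
C=cam('side');im=read_camera('side')[:,:,::-1].astype(int);b,g,r=im[...,0],im[...,1],im[...,2]
print(cv2.minAreaRect((ray(C,quad((b>110)&(b>r+50)&(b>g+40))[:,0],.036)[:,:2]*1000).astype(np.float32)))
E
```

```text
clock: 10.92
tool_pos: [0.6146, 0.004, 0.102]
tcp_rot: [1.115, 2.935, 0.007]
ft_force: [7.8, 18.0, 4.4]
width: 0.015
gripper_force: 59.6
[ 2.79679958 -1.09387965 -0.22276137] [-0.07060681  0.63458012  1.58895233  0.00444813  0.91466164 -0.91808857]
((498.4517822265625, -87.6324691772461), (159.09286499023438, 119.41566467285156), 78.1308822631836)
```

```bash
python3 -m inch '[0,0,0,0,0,0,0, 0,0,0,0,0,0,0, 0,0,8,0,0,0,0, 0,0,16,0,0,0,0, 0,0,24,0,0,0,0, 0,0,32,0,0,0,0, 0,0,32,0,0,0,0]' 110; python3 -c "
from h import *
s=state();print(s['moment'],s['qpos'][5])"
```

```text
clock: 11.85
tool_pos: [0.6147, 0.0041, 0.1021]
tcp_rot: [1.883, 2.513, 0.008]
ft_force: [7.8, 18.3, 4.9]
width: 0.0145
gripper_force: 107.3
[ 2.85407249 -1.03956693 -0.23876106] -0.35767012788548364
```

```bash
python3 -m inch '[0,0,8,0,0,0,0, 0,0,16,0,0,0,0, 0,0,24,0,0,0,0, 0,0,32,0,0,0,0, 0,0,32,0,0,0,0]'; python3 -c "
from h import *
s=state();print(s['moment'],s['qpos'][5])"
```

```text
clock: 12.48
tool_pos: [0.6148, 0.0041, 0.1021]
tcp_rot: [-2.504, -1.897, -0.008]
ft_force: [9.0, 17.5, 4.1]
width: 0.0145
gripper_force: 107.5
[ 2.84810181 -1.13498113 -0.22020892] 0.20084056485300122
```

```bash
cat > m.py <<'E'
from h import *
s=state();print(np.round(s['moment'],3),np.round(s['ft_force'],1),round(s['qpos'][5],3),round(s['tau'][5],3),s['clock'])
E
python3 m.py
python3 -m inch '[0,0,3,0,0,0,0, 0,0,6,0,0,0,0, 0,0,6,0,0,0,0]'>/dev/null; python3 m.py
python3 -m inch '[0,0,3,0,0,0,0, 0,0,6,0,0,0,0, 0,0,6,0,0,0,0]'>/dev/null; python3 m.py
python3 -m inch '[0,0,3,0,0,0,0, 0,0,6,0,0,0,0, 0,0,6,0,0,0,0]'>/dev/null; python3 m.py
python3 -m inch '[0,0,3,0,0,0,0, 0,0,6,0,0,0,0, 0,0,6,0,0,0,0]'>/dev/null; python3 m.py
```

```text
[ 2.848 -1.135 -0.22 ] [ 9.  17.5  4.1] 0.201 0.605 12.475
[ 2.877 -1.185 -0.14 ] [ 7.6 18.4  4.8] 0.304 0.18 12.85
[ 2.895 -1.2   -0.135] [ 7.6 17.3  5.3] 0.409 0.18 13.225
[ 2.86  -1.203 -0.164] [ 8.9 18.4  4.3] 0.514 0.179 13.6
[ 2.927 -1.187 -0.132] [ 9.1 17.9  5.2] 0.618 0.179 13.975
```

```bash
python3 -m inch '[0,0,3,0,0,0,0, 0,0,6,0,0,0,0, 0,0,6,0,0,0,0]'>/dev/null; python3 m.py
python3 -m inch '[0,0,3,0,0,0,0, 0,0,6,0,0,0,0, 0,0,6,0,0,0,0]'>/dev/null; python3 m.py
python3 -m inch '[0,0,3,0,0,0,0, 0,0,6,0,0,0,0, 0,0,6,0,0,0,0]'>/dev/null; python3 m.py
```

```text
[ 2.866 -1.218 -0.157] [ 8.8 18.2  4.5] 0.723 0.179 14.35
[ 2.883 -1.197 -0.107] [ 8.8 17.6  3.6] 0.828 0.179 14.725
[ 2.844 -1.24  -0.122] [ 8.7 17.9  4.9] 0.932 0.179 15.1
```

```bash
python3 -m inch '[0,0,3,0,0,0,0, 0,0,6,0,0,0,0, 0,0,6,0,0,0,0]'>/dev/null; python3 m.py
python3 -m inch '[0,0,3,0,0,0,0, 0,0,6,0,0,0,0, 0,0,6,0,0,0,0]'>/dev/null; python3 m.py
python3 -m inch '[0,0,3,0,0,0,0, 0,0,6,0,0,0,0, 0,0,6,0,0,0,0]'>/dev/null; python3 m.py
```

```text
[ 2.781 -1.22  -0.116] [ 8.8 17.4  3.7] 1.037 0.198 15.475
[ 2.765 -1.245 -0.105] [ 8.6 17.3  3.6] 1.142 0.234 15.85
[ 2.772 -1.212 -0.017] [ 9.1 17.8  4.5] 1.246 0.27 16.225
```

The wrist torque starts to climb at j6 ≈ 0.98. The slope and the friction baseline share the same 0.72 factor against the given values, so that is a true bite. I'll aim for 0.57 rad past it, another 18°.

```bash
python3 -m inch '[0,0,4,0,0,0,0, 0,0,9,0,0,0,0, 0,0,9,0,0,0,0]'>/dev/null; python3 m.py
python3 -m inch '[0,0,4,0,0,0,0, 0,0,9,0,0,0,0, 0,0,9,0,0,0,0, 0,0,9,0,0,0,0]'; python3 m.py
```

```text
[ 2.702 -1.211 -0.04 ] [ 8.6 16.9  4.9] 1.404 0.409 16.6
clock: 17.1
tool_pos: [0.6149, 0.0039, 0.1022]
tcp_rot: [-3.137, 0.098, -0.007]
ft_force: [8.8, 16.4, 5.5]
width: 0.0143
gripper_force: 107.8
[ 2.739 -1.261 -0.023] [ 8.8 16.4  5.5] 1.56 -0.034 17.1
```

```bash
python3 -m inch '[0,0,0,0.0005,-0.0013,0,0, 0,0,0,0.001,-0.0026,0,0, 0,0,0,0.001,-0.0026,0,0]'; python3 m.py
python3 -m inch '[0,0,0,0,0,0,0.03, 0,0,0,0,0,0,0.05, 0,0,0,0,0,0,0.05, 0,0,0,0,0,0,0.05, 0,0,0,0,0,-0.03,0.05, 0,0,0,0,0,-0.07,0.05, 0,0,0,0,0,-0.13,0.05, 0,0,0,0,0,-0.18,0.05, 0,0,0,-0.03,0,-0.18,0.05, 0,0,0,-0.08,0,-0.18,0.05, 0,0,0,-0.08,0,-0.18,0.05]'
python3 - <<'E'
from h import *
import pickle
s=state();pickle.dump(s,open('s6.pkl','wb'))
a=read_camera('wrist')[:,:,::-1];b=read_camera('side')[:,:,::-1];cv2.imwrite('pics/w6f.png',a)
cv2.imwrite('pics/w6.png',np.hstack([cv2.resize(a,(400,300)),cv2.resize(b[150:270,210:330],(400,300),interpolation=2)]))
E
```

```text
clock: 17.48
tool_pos: [0.6151, 0.0042, 0.1022]
tcp_rot: [3.14, -0.098, 0.003]
ft_force: [0.7, 1.0, 9.1]
width: 0.0142
gripper_force: 108.6
[ 0.312 -0.104  0.023] [0.7 1.  9.1] 1.564 0.055 17.475
clock: 18.85
tool_pos: [0.5322, 0.0096, 0.2814]
tcp_rot: [-3.14, 0.098, 0.002]
ft_force: [0.3, -0.3, 0.5]
width: 0.0501
gripper_force: 0.0
```

View pics/w6.png

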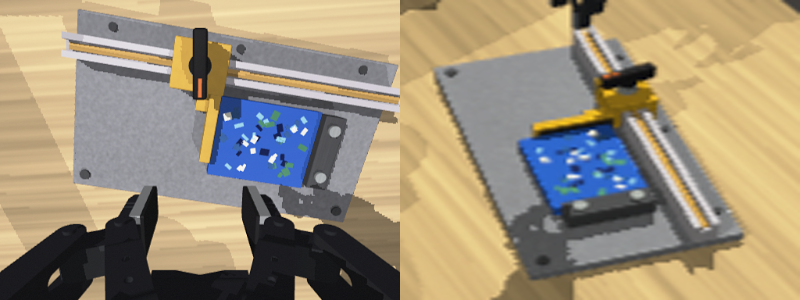

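The panel (270,140) sits flush between the jaw (208,130) and the block (322,150). The knob mark points down in the image, about 170° from jig x as expected, and the gripper is clear.

```bash
python3 -c "
from rig import *
print(finish_job())"
```

```text
the job is handed in; nothing more can be done
None
```

I handed the job in at about 19 s: the panel looks square and flush between the jaw and the end block, and the knob is turned about 0.58 rad past a bite felt near 2.4 rad. The knob is released and the bystanders were left alone, but `finish_job` gave no verdict, and the clamp force and end gaps weren't measured directly.

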